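# Refit the drain strainer and lock its catch

## Task

The steel drain strainer is leaning in the white drying stand. Put it back into the pocket of the grey drain well so that it lies flat and fully home with its tongue in the slot, lowering it in by hand rather than dropping it; then swing the well's catch fully over it until it stops. Leave the strainer sitting there with the catch shut, and leave the other things on the counter where they are.

Things in the scene. Friction and masses are not known exactly. Their poses are not given: they have to be found in the camera images.
- strainer: Loose steel strainer, 0.25 kg. Plate 10 mm thick, 95 x 84 mm (x -53..42, y +-42), with a tongue 25 x 36 mm at its +x end (x 42..67, y +-18). Handle on top, along x: bar 44 mm long (x +-22), 10 mm thick (y), 34 to 54 mm above the underside, on two posts. Origin: on the underside, below the handle and near the centre of mass; z out of the top face, x to the tongue.
- stand: Fixed white drying stand, 125 x 104 mm, 80 mm high. Its slope rises 30 degrees along +x. The strainer starts lying on it, tongue uppermost, its z axis leaning 30 degrees to the stand's -x (away from the robot), its lower edge against a lip 9 mm proud of the slope. Origin: centre of the underside, on the table.
- well: Fixed grey block, x -90..95, y -90..70, 40 mm high; origin on the table below the pocket. Pocket: floor at z 30, rim at z 40; x -55..44, y +-44, with a tongue slot x 44..69, y +-20 mm: 2 mm play each side of the strainer; rim chamfered 4 mm. The seated strainer has its origin at (0, 0, 30) mm, x along the well's x, top flush with the rim.
- catch (a joint): Catch: flat steel bar on the well, 45 mm long from a vertical pivot at (-20, -62) mm in the well's frame, 12 wide, 6 thick, underside 2.5 mm above the rim. 0 rad: bar points to the well's -x (open). It grows clockwise from above to its stop at 1.57 rad: bar points to the well's +y, over the strainer's edge. It stays where left.
- catch_knob (a point): On the catch's upright round knob, 12 mm diameter, 48.5 to 82.5 mm above the table, 34 mm from the catch's pivot. The point is on the knob's axis, 68.5 mm above the table.
- beaker: Bystander: open steel beaker, 72 mm across, 100 mm high. Origin: centre of the underside.
- spoon: Bystander: steel serving spoon lying on the counter.
- plate: Bystander: white saucer, 140 mm across, 20 mm high. Origin: centre of the underside.
- mug: Bystander: white mug, 80 mm across, 90 mm high. Origin: centre of the underside.
- pan: Bystander: open steel pan 176 x 108 x 65 mm. Origin: centre of the underside.
- bottle: Bystander: white bottle, 70 mm across, 200 mm high. Origin: centre of the underside.
- puck: Bystander: black cylinder, 64 mm across, 30 mm high. Origin: centre of the underside.

How it is judged:
On the way, in this order (a step that is already met when the one before it is completed fails the run):
1. the strainer lies flat and fully home in the well's pocket while the catch is still open (under 0.6 rad) (z of strainer in the frame of well below 0.032 m and horizontal distance between strainer and well below 0.005 m and angle between strainer's own z axis and vertical below 0.04 rad and angle between the x axis of strainer and the x axis of well, either way round below 0.06 rad and value of joint catch below 0.6 rad), for 0.2 s.
2. the catch is swung over to its stop (over 1.45 rad) with the strainer still home (z of strainer in the frame of well below 0.032 m and horizontal distance between strainer and well below 0.005 m and angle between strainer's own z axis and vertical below 0.04 rad and angle between the x axis of strainer and the x axis of well, either way round below 0.06 rad and value of joint catch above 1.45 rad), for 0.2 s.
At the end, for the whole second after the job is handed in: The strainer rests in the well: underside within 2 mm of the pocket floor, within 5 mm of the pocket's centre, tilted under 0.04 rad, turned under 0.06 rad; the catch is past 1.45 rad, over the strainer; the strainer is at rest (all of step 2 and linear speed of strainer below 0.02 m/s); the robot touches nothing.
It fails at once if a bystander was moved more than 30 mm (distance of any of beaker, spoon, plate, mug, pan, bottle, puck from where it was at the start of the episode above 0.03 m).
It fails at once if the strainer was dropped into the well (over the well, more than 25 mm above its seat, with no finger on it) (horizontal distance between strainer and well below 0.09 m and z of strainer in the frame of well above 0.055 m and contact force between the fingers and strainer below 0.01 N).
It also fails if it takes over 56 s, if anything falls off the work surface, if the arm or the gripper's body presses on something with over 40 N, if the wrist force passes 120 N, or if a joint passes its speed limit or range.

## Robot

A 7-joint arm with a two-finger parallel gripper is mounted at the origin on the work surface. World frame = base frame: x ahead of the robot, y to its left, z up, the work surface at z = 0. Lengths are in m, angles in rad, forces in N, time in s.
With the tool pointing down it reaches from about 0.4 to 0.875 m from the base axis. Payload 19.3 kg.
Tool frame: the origin (TCP) lies at the very end of the fingers, on their centre line; the grasp point (between the pads) lies manip.grip_depth behind it (manip.grip_depth is the distance from the TCP to the grasp point, in m); y points along the fingers, x is the direction in which the jaws open and shut, and the axes are right-handed (so a half turn about y gives the same grasp; the last joint's range is limited). The gripper opens to 85 mm and grips with 20 to 120 N. Pads are 22 mm wide; open, the fingers measure 114 mm over their backs; the gripper's body (76 mm by 85 mm) begins 54 mm behind the grasp point. The pads swing forward as they close: fully open they stand 13 mm farther back than shut.
Start: joints at [1.217, 0.521, -0.036, 1.599, 0.021, 1.021, -0.113], TCP at [0.175, -0.6, 0.231] pointing down, gripper open.
Joint ranges: [-2.91, 2.91], [-0.3, 2.13], [-1.5, 1.42], [0.17, 2.43], [-1.26, 4.41], [0.16, 1.93], [-2.52, 2.52]. Speed limits (rad/s): [1.89, 1.89, 2.39, 2.39, 3.01, 3.01, 3.01].

## Interface

Orientations are given as a unit quaternion [w, x, y, z].
In Python, from bench import manip gives the robot as it stands. The module is installed in compiled form; this text tells all that it offers.
- The arm moves only by the tool servo_tool, never from a script. Its argument "steps" is a list of rows, each an object of numbers: "dx", "dy", "dz": the shift along the tool's x, y, z in cm; "roll": the turn about the tool's y in rad. A call has 1 to 12 rows; each row is the pose to reach, as a shift and turn from the pose measured when the call began, along the tool's axes at that moment; what a row does not reach only later rows make up. A row lasts 1/12 s, in which the tool goes at most 41.7 mm and 7.16 degrees, less where a joint would pass 70% of its speed; a pose out of reach is approached as far as the arm can. A call with a gripper value outside its range is refused whole. "claw" is the finger opening in cm, from 0 to 8.54, set as the call begins (left out, the last holds). The fingers move at their own pace and stop on an object; "grip_force" is the grip in N (left out, the last holds). Time passes only in rows, so rows that repeat a pose let the fingers close. It gives the time, the measured TCP pose, the force and the opening at its end, in the units of the state.
- manip.get_state(): the state, without advancing time (a new reading comes with each control period).
- manip.capture(name): name is "scene" or "side" or "wrist"; returns the picture (420x560x3 uint8, red, green, blue); there is no depth.
- manip.camera_model(name): a dict with "vfov" (degrees; the focal length in pixels is half the picture's height over the tangent of half this angle, whatever the lens; pixels are square), "cx", "cy" (the principal point, pixels), "rvec" (rotation vector, rad) and "tvec" (3), from world to camera coordinates, as OpenCV has them; the wrist camera has in their place "tool_from_camera" (4x4, takes a point from camera to tool coordinates, whose origin is the TCP and whose axes are the tool frame's). Camera axes: x right, y down, z forward; pixel columns grow to the right and rows downward; lengths in m; the calibration is good to about 2 mm. A picture is of the moment at which its call begins: read the wrist's pose just before it. camera_model takes no time and is no camera call.
- manip.close_job(): hands the job in, once; it reports no verdict.
Trained networks look in the newest picture that a camera, given by its name, has taken for a name from the list of things; names that differ only in an ending like _2 or _b are one class to them, and where a whole thing is asked for, a point or a joint stands for the part that bears it (a point fixed in the world has none). Each returns a list of dicts, best first, with "p" (0 to 1); they miss things now and then, are a little off and sometimes report something else, mostly with a low value. They report only what shows in the picture. A call takes as long as a camera call.
- manip.cut_out(camera, thing): "mask" (420x560 bool, what is visible of it) and "location" ([row, column] in pixels, amid what is visible of it).
- manip.landmark_of(camera, thing): "location" ([row, column] in pixels: a listed point, or the origin of a listed thing).
The state is a dict: "time_s": time; "joint_pos": joint angles; "dq": joint speeds; "joint_torque": joint torques, N m; "tcp_pos": TCP position; "tool_rot": TCP orientation; "ft_force": force on the tool from outside, world axes, zero at the start; "torque": the same for the moment, N m; "gripper_width": finger opening in m.
Only numpy, scipy, OpenCV 4.12 (cv2) and the standard library are available. Lean on these libraries where they do the work, as an engineer would, in place of code of your own. Each camera call takes 0.05 s, during which the arm holds its last target. There are 200 camera calls.

## Working session

There is one attempt and no reset: what is moved stays moved. The work goes in short steps, Python scripts to look and compute and a tool call to move; the robot and the scene stay as the last step left them, time stands still between calls to the robot, and variables do not carry over. Pictures are saved under pics/ and viewed, about 8 in all and at most 12, crops included, and the job is handed in when it is done.

Besides the shell and the picture viewer there is one more tool, called after ">>>" as name(argument=value, ...) on one line, values as JSON. servo_tool: Moves the arm, as the interface text tells. Its arguments: {"type":"object","properties":{"steps":{"type":"array","items":{"type":"object","properties":{"dx":{"type":"number"},"dy":{"type":"number"},"dz":{"type":"number"},"roll":{"type":"number"}}}},"claw":{"type":"number"},"grip_force":{"type":"number"}},"required":["steps"]}

```bash
mkdir -p pics; cat > h.py <<'E'
import numpy as np, cv2
from bench import manip
from scipy.spatial.transform import Rotation as R
def K(m):
    f=210/np.tan(np.radians(m['vfov'])/2); return np.array([[f,0,m['cx']],[0,f,m['cy']],[0,0,1]])
def cam(name,st=None):
    m=manip.camera_model(name)
    if name=='wrist':
        st=st or manip.get_state(); T=np.eye(4); q=st['tool_rot']; T[:3,:3]=R.from_quat([q[1],q[2],q[3],q[0]]).as_matrix(); T[:3,3]=st['tcp_pos']
        W=T@np.array(m['tool_from_camera']); Rm=W[:3,:3].T; t=-Rm@W[:3,3]
    else: Rm=cv2.Rodrigues(np.array(m['rvec'],float))[0]; t=np.array(m['tvec'],float)
    return K(m),Rm,t
def ray(c,rc):
    k,Rm,t=c; d=Rm.T@np.linalg.inv(k)@[rc[1],rc[0],1]; return -Rm.T@t,d/np.linalg.norm(d)
def onz(c,rc,z):
    o,d=ray(c,rc); return o+d*(z-o[2])/d[2]
def proj(c,P):
    k,Rm,t=c; p=(k@(Rm@np.atleast_2d(P).T+t[:,None])).T; return p[:,:2]/p[:,2:]
def tri(rs):
    A=0;b=0
    for o,d in rs: M=np.eye(3)-np.outer(d,d); A=A+M; b=b+M@o
    return np.linalg.solve(A,b)
def shot(name,fn):
    st=manip.get_state(); im=manip.capture(name); cv2.imwrite('pics/'+fn,im[:,:,::-1]); return cam(name,st),im
E
python3 - <<'E'
from h import *
np.set_printoptions(precision=4,suppress=True)
st=manip.get_state(); print(st, manip.grip_depth)
C={}
ims=[]
for n in ['scene','side','wrist']:
    C[n],im=shot(n,n+'0.png'); print(n,'pos',-C[n][1].T@C[n][2],manip.camera_model(n).get('vfov'),manip.camera_model(n).keys()); ims.append(im)
print(manip.camera_model('wrist'))
for t in ['strainer','stand','well','catch_knob']:
    rs=[]
    for n in ['scene','side']:
        r=manip.landmark_of(n,t)
        print(t,n,[(round(x['p'],2),np.round(x['location'],1)) for x in r[:2]])
        if r: rs.append(ray(C[n],r[0]['location']))
    if len(rs)==2: print('  tri',tri(rs))
E
```

```text
{'time_s': 0.0, 'joint_pos': array([ 1.2168,  0.522 , -0.0363,  1.6   ,  0.0212,  1.0211, -0.1128]), 'dq': array([-0.0001,  0.0001,  0.0005, -0.0001, -0.0002, -0.0012, -0.0014]), 'joint_torque': array([ -0.0033, -92.7127,   1.9774, -36.9934,   0.0175,   0.0082,
         0.    ]), 'tcp_pos': array([ 0.1749, -0.5997,  0.2307]), 'tool_rot': array([ 0.5659, -0.5655,  0.4246, -0.4239]), 'ft_force': array([-0.1615, -0.4107, -0.1942]), 'torque': array([ 0.0125, -0.0169, -0.0525]), 'gripper_width': 0.08576974080962022} 0.0187
scene pos [1.2938 0.3528 1.4625] 46.86209792331515 dict_keys(['vfov', 'cx', 'cy', 'rvec', 'tvec'])
side pos [0.246  0.7264 1.0816] 45.9277291562268 dict_keys(['vfov', 'cx', 'cy', 'rvec', 'tvec'])
wrist pos [ 0.2392 -0.581   0.3739] 71.57641261373512 dict_keys(['vfov', 'cx', 'cy', 'tool_from_camera'])
{'vfov': 71.57641261373512, 'cx': 282.56367901888655, 'cy': 211.7574035723401, 'tool_from_camera': array([[ 1.    , -0.0006, -0.0003, -0.0001],
       [ 0.0002, -0.2632,  0.9647, -0.1431],
       [-0.0006, -0.9647, -0.2632,  0.067 ],
       [ 0.    ,  0.    ,  0.    ,  1.    ]])}
strainer scene [(0.93, array([188.5, 223.2]))]
strainer side [(0.79, array([159.4, 312.5])), (0.36, array([172.5, 310.6]))]
  tri [ 0.5811 -0.2523  0.042 ]
stand scene [(0.89, array([190.9, 229. ])), (0.26, array([252.9, 371. ]))]
stand side [(0.63, array([177.4, 311.1])), (0.22, array([306. , 249.4]))]
  tri [ 0.5682 -0.2344  0.0007]
well scene [(0.86, array([247.3, 353.1]))]
well side [(0.59, array([308.9, 251. ]))]
  tri [ 0.5544  0.2357 -0.003 ]
catch_knob scene [(0.49, array([254.2, 371. ]))]
catch_knob side [(0.43, array([314.6, 218.1]))]
  tri [0.5924 0.3062 0.0754]
```

```bash
python3 - <<'E'
import cv2,numpy as np
a=cv2.imread('pics/scene0.png');b=cv2.imread('pics/side0.png')
cv2.imwrite('pics/ab.png',np.vstack([cv2.resize(a[90:380,80:500],None,fx=1,fy=1),b[80:380,60:480]]))
cv2.imwrite('pics/s1.png',cv2.resize(a,(800,600)));cv2.imwrite('pics/s2.png',cv2.resize(b,(800,600)))
E
```

```text
(no output)
```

View pics/s1.png

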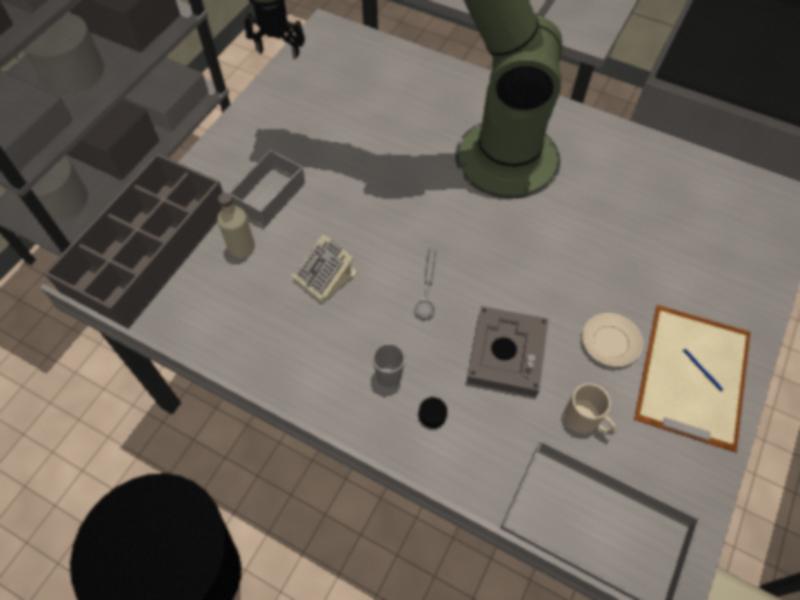

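View pics/s2.png

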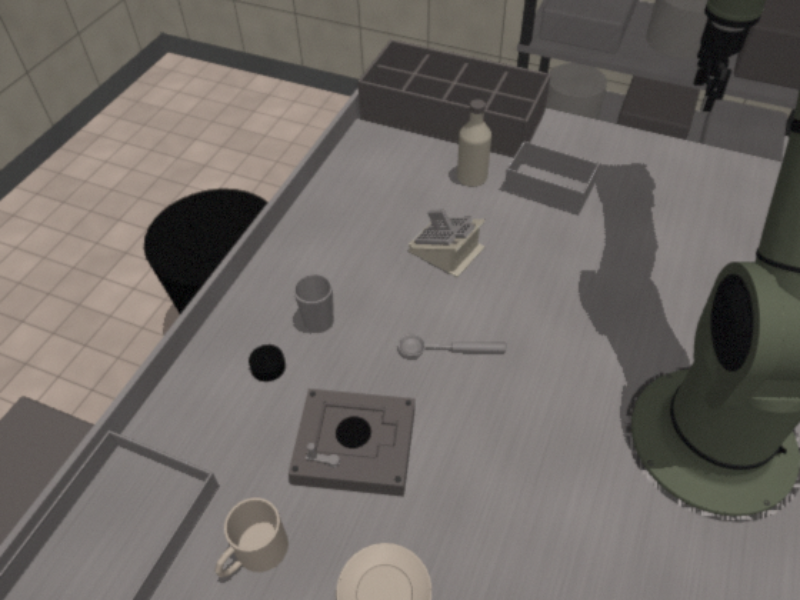

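```bash
cat >> h.py <<'E'
np.set_printoptions(precision=4,suppress=True)
def tool(st=None):
    st=st or manip.get_state(); q=st['tool_rot']; return R.from_quat([q[1],q[2],q[3],q[0]]).as_matrix(),np.array(st['tcp_pos'])
def plan(target,xdir=None):
    "shift in tool cm to put the TCP at target; roll so tool x (or -x) is along world yaw xdir"
    T,p=tool(); print('shift cm',np.round(T.T@(np.array(target)-p)*100,2),'from',p)
    if xdir is not None:
        v=T.T@[np.cos(xdir),np.sin(xdir),0]; a=np.arctan2(-v[2],v[0]); print('roll',a,'or',a-np.sign(a)*np.pi,'j7',manip.get_state()['joint_pos'][6])
E
python3 - <<'E'
from h import *
print(tool()[0]); plan([0.62,-0.25,0.28],0)
E
```

```text
[[ 0.28   -0.      0.96  ]
 [-0.96    0.0001  0.28  ]
 [-0.0001 -1.      0.    ]]
shift cm [-21.14  -4.87  52.52] from [ 0.175  -0.6     0.2312]
roll -1.28703870705507 or 1.8545539465347232 j7 -0.11277089971133482
```

>>> servo_tool(steps=[{"dx": -1.5,"dy": -4,"dz": 4},{"dx": -3,"dy": -5,"dz": 8},{"dx": -5,"dy": -5,"dz": 12},{"dx": -7,"dy": -5,"dz": 16},{"dx": -8,"dy": -5,"dz": 20},{"dx": -10,"dy": -5,"dz": 24},{"dx": -11.5,"dy": -5,"dz": 28},{"dx": -13,"dy": -5,"dz": 32},{"dx": -14.5,"dy": -5,"dz": 36},{"dx": -16,"dy": -5,"dz": 40},{"dx": -18,"dy": -5,"dz": 44},{"dx": -19.5,"dy": -5,"dz": 48}])

```text
$.steps[0]: bad value
```

```bash
python3 - <<'E'
from h import *
plan([0.60,-0.25,0.27])
c,im=shot('wrist','w1.png')
for t in ['strainer','stand']:
    r=manip.landmark_of('wrist',t); print(t,[(round(x['p'],2),np.round(x['location'],1)) for x in r[:2]])
    if r: print(onz(c,r[0]['location'],0.05))
cv2.imwrite('pics/w1b.png',cv2.resize(im[:,:,::-1],(800,600)))
E
```

```text
shift cm [-21.7   -3.87  50.6 ] from [ 0.175  -0.6     0.2312]
strainer []
stand []
```

View pics/w1b.png

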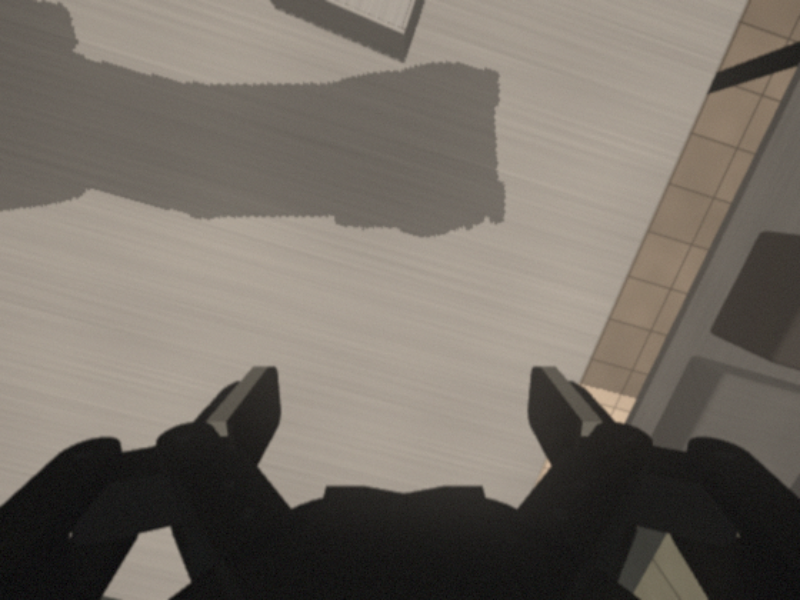

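>>> servo_tool(steps=[{"dx": -1.5,"dy": -1,"dz": 3.5,"roll": 0},{"dx": -3,"dy": -2,"dz": 7,"roll": 0},{"dx": -4.5,"dy": -3,"dz": 10.5,"roll": 0},{"dx": -6,"dy": -4,"dz": 14,"roll": 0},{"dx": -7.5,"dy": -5,"dz": 17.5,"roll": 0},{"dx": -9,"dy": -5,"dz": 21,"roll": 0},{"dx": -10.5,"dy": -5,"dz": 24.5,"roll": 0},{"dx": -12,"dy": -5,"dz": 28,"roll": 0},{"dx": -13.5,"dy": -5,"dz": 31.5,"roll": 0},{"dx": -15,"dy": -5,"dz": 35,"roll": 0},{"dx": -16.5,"dy": -5,"dz": 38.5,"roll": 0},{"dx": -18,"dy": -5,"dz": 42,"roll": 0}])

```text
time_s: 1.7
tcp_pos: [0.529, -0.3082, 0.2815]
tool_rot: [-0.566, 0.566, -0.424, 0.424]
ft_force: [-0.1, -0.4, 0.3]
gripper_width: 0.0852
```

```bash
python3 - <<'E'
from h import *
c,im=shot('wrist','w2.png')
for t in ['strainer','stand']:
    r=manip.landmark_of('wrist',t); print(t,[(round(x['p'],2),np.round(x['location'],1)) for x in r[:2]])
    if r: print(onz(c,r[0]['location'],0.042 if t=='strainer' else 0))
cv2.imwrite('pics/w2b.png',cv2.resize(im[:,:,::-1],(800,600)))
E
```

```text
strainer [(0.85, array([135.9, 243.6]))]
[ 0.5752 -0.243   0.042 ]
stand []
```

View pics/w2b.png

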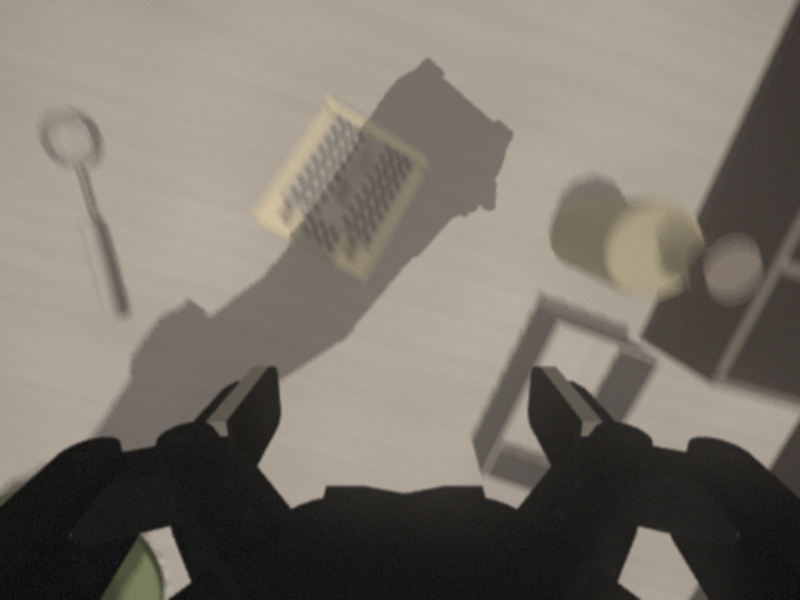

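```bash
cat >> h.py <<'E'
from scipy.optimize import minimize
def box(x0,x1,y0,y1,z0,z1): return np.array([[x,y,z] for x in (x0,x1) for y in (y0,y1) for z in (z0,z1)])/1000.
STR=[box(-53,42,-42,42,0,10),box(42,67,-18,18,0,10),box(-22,22,-5,5,34,54)]
WELL=[box(-90,95,-90,70,0,40)]
def pose(v,tilt=0):  # x,y,z,yaw ; tilt: z leans towards own -x
    return R.from_euler('z',v[3]).as_matrix()@R.from_euler('y',-tilt).as_matrix(),np.array(v[:3])
def sil(c,parts,P,s=4):
    m=np.zeros((420*s,560*s),np.uint8)
    for b in parts:
        uv=proj(c,b@P[0].T+P[1]); h=cv2.convexHull(((uv+.5)*s).astype(np.float32)); cv2.fillConvexPoly(m,np.round(h).astype(np.int32),1)
    return m
def fit(obs,parts,v0,tilt,free,steps=(.01,.01,.005,.1)):
    v0=np.array(v0,float); free=list(free); S=np.array(steps)[free]
    big=[(c,cv2.resize(m.astype(np.uint8),None,fx=4,fy=4,interpolation=cv2.INTER_NEAREST)) for c,m in obs]
    def cost(d):
        v=v0.copy(); v[free]+=d*S; e=0
        for c,m in big:
            s=sil(c,parts,pose(v,tilt)); e+=1-(s&m).sum()/max((s|m).sum(),1)
        return e
    d=minimize(cost,np.zeros(len(free)),method='Nelder-Mead',options=dict(initial_simplex=np.vstack([np.zeros(len(free)),np.eye(len(free))]),xatol=.01,fatol=1e-4,maxiter=150))
    v0[free]+=d.x*S; return v0,d.fun
E
cat > f1.py <<'E'
from h import *
def get(n,t):
    r=manip.cut_out(n,t); return r[0]['mask'] if r and r[0]['p']>.3 else None
C={n:cam(n) for n in ['scene','side','wrist']}
obs={n:get(n,'strainer') for n in C}; w={n:get(n,'well') for n in ['scene','side']}
print({n:(None if m is None else m.sum()) for n,m in {**obs,**{'W'+k:x for k,x in w.items()}}.items()})
for ns in (['wrist'],['wrist','scene','side']):
    o=[(C[n],obs[n]) for n in ns if obs[n] is not None]
    best=min((fit(o,STR,[.578,-.247,.044,y],np.pi/6,[0,1,3] if len(ns)==1 else [0,1,2,3]) for y in (2.2,2.6,3.0)),key=lambda b:b[1]); print('strainer',ns,*best)
o=[(C[n],w[n]) for n in w if w[n] is not None]
print('well',*min((fit(o,WELL,[.55,.235,0,y],0,[0,1,3]) for y in (2.6,3.0,3.3)),key=lambda b:b[1]))
E
python3 f1.py
```

```text
{'scene': np.int64(716), 'side': np.int64(671), 'wrist': np.int64(5736), 'Wscene': np.int64(2803), 'Wside': np.int64(5430)}
strainer ['wrist'] [ 0.5778 -0.2438  0.044   2.9056] 0.018945981270050427
strainer ['wrist', 'scene', 'side'] [ 0.5771 -0.2447  0.0443  2.8941] 0.19461025170812285
well [0.5609 0.233  0.     3.4195] 0.04908192096727304
```

```bash
python3 - <<'E'
from h import *
plan([0.599,-0.249,0.12],2.9056-np.pi/2); plan([0.599,-0.249,0.063])
E
```

```text
shift cm [-3.93 16.14  8.64] from [ 0.527  -0.3107  0.2814]
roll -2.6236683958178117 or 0.5179242577719814 j7 -0.9164684689734828
shift cm [-3.93 21.84  8.64] from [ 0.527  -0.3107  0.2814]
```

>>> servo_tool(steps=[{"dx": -1,"dy": 0,"dz": 2.5,"roll": 0.1},{"dx": -2,"dy": 0,"dz": 5,"roll": 0.2},{"dx": -3,"dy": 2,"dz": 7,"roll": 0.3},{"dx": -3.9,"dy": 5,"dz": 8.6,"roll": 0.41},{"dx": -3.9,"dy": 8,"dz": 8.6,"roll": 0.518},{"dx": -3.9,"dy": 11,"dz": 8.6,"roll": 0.518},{"dx": -3.9,"dy": 12.5,"dz": 8.6,"roll": 0.518},{"dx": -3.9,"dy": 13,"dz": 8.6,"roll": 0.518},{"dx": -3.9,"dy": 13,"dz": 8.6,"roll": 0.518}], claw=5, grip_force=40)

```text
time_s: 2.85
tcp_pos: [0.5979, -0.2499, 0.1506]
tool_rot: [0.437, -0.438, 0.556, -0.555]
ft_force: [1.1, -0.6, 0.2]
gripper_width: 0.0499
```

```bash
python3 - <<'E'
from h import *
print(np.round(tool()[0],3))
c,im=shot('wrist','w3.png')
r=manip.cut_out('wrist','strainer')
if r:
    m=r[0]['mask']; v=[.5778,-.2438,.044,2.9056]; s=sil(c,STR,pose(v,np.pi/6),1)
    print(r[0]['p'],m.sum(),s.sum(),(s&m).sum())
    im=im[:,:,::-1].copy(); cv2.drawContours(im,cv2.findContours(s,0,2)[0],-1,(0,0,255),1)
    hb=sil(c,STR[2:],pose(v,np.pi/6),1); cv2.drawContours(im,cv2.findContours(hb,0,2)[0],-1,(0,255,0),1)
    cv2.imwrite('pics/w3b.png',cv2.resize(im,(800,600)))
plan([0.599,-0.249,0.063],2.9056-np.pi/2)
E
```

```text
[[-0.235 -0.002  0.972]
 [-0.972 -0.    -0.235]
 [ 0.    -1.    -0.002]]
0.88 11371 11858 11216
shift cm [-0.11  8.97 -0.04] from [ 0.599  -0.25    0.1527]
roll 3.140853273851982 or -0.000739379737811241 j7 -1.5327381089281082
```

View pics/w3b.png

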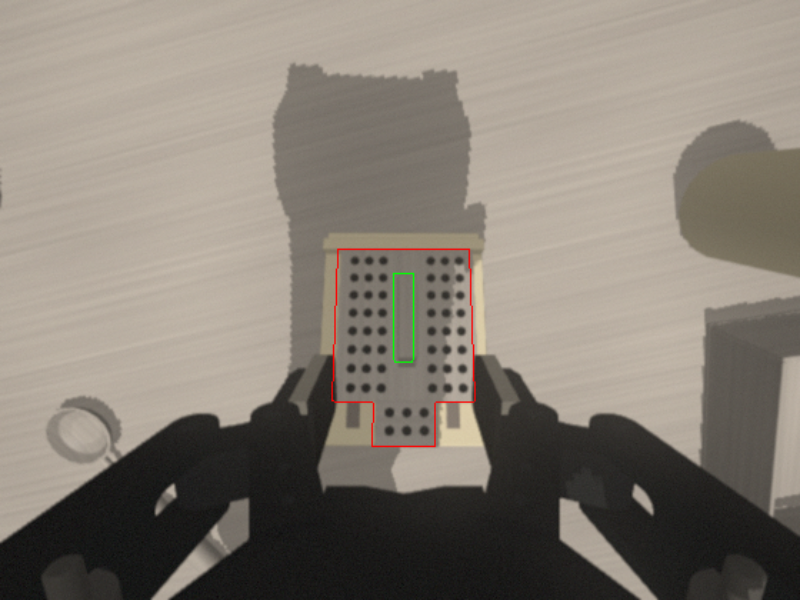

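>>> servo_tool(steps=[{"dx": -0.1,"dy": 2.5,"dz": 0,"roll": 0},{"dx": -0.1,"dy": 5,"dz": 0,"roll": 0},{"dx": -0.1,"dy": 7,"dz": 0,"roll": 0},{"dx": -0.1,"dy": 8,"dz": 0,"roll": 0},{"dx": -0.1,"dy": 8.8,"dz": 0,"roll": 0},{"dx": -0.1,"dy": 9,"dz": 0,"roll": 0},{"dx": -0.1,"dy": 9,"dz": 0,"roll": 0}])

```text
time_s: 3.53
tcp_pos: [0.5998, -0.2494, 0.0634]
tool_rot: [-0.438, 0.437, -0.555, 0.556]
ft_force: [0.4, -0.4, 0.1]
gripper_width: 0.0499
```

>>> servo_tool(steps=[{"dx": 0,"dy": 0,"dz": 0,"roll": 0},{"dx": 0,"dy": 0,"dz": 0,"roll": 0},{"dx": 0,"dy": 0,"dz": 0,"roll": 0},{"dx": 0,"dy": 0,"dz": 0,"roll": 0},{"dx": 0,"dy": 0,"dz": 0,"roll": 0},{"dx": 0,"dy": 0,"dz": 0,"roll": 0}], claw=0, grip_force=40)

```text
time_s: 4.03
tcp_pos: [0.6002, -0.2497, 0.0643]
tool_rot: [-0.438, 0.437, -0.554, 0.557]
ft_force: [-1.3, 0.0, 6.3]
gripper_width: 0.0095
```

>>> servo_tool(steps=[{"dx": 0,"dy": -2,"dz": 0,"roll": 0},{"dx": 0,"dy": -5,"dz": 0,"roll": 0},{"dx": 0,"dy": -9,"dz": 0,"roll": 0},{"dx": -1,"dy": -12.5,"dz": -0.3,"roll": 0},{"dx": -4,"dy": -15,"dz": -1.3,"roll": -0.06},{"dx": -7.5,"dy": -15.5,"dz": -2.5,"roll": -0.12},{"dx": -11,"dy": -15.5,"dz": -3.7,"roll": -0.18},{"dx": -14.5,"dy": -15.5,"dz": -4.8,"roll": -0.24},{"dx": -18,"dy": -15.5,"dz": -6,"roll": -0.3},{"dx": -21.5,"dy": -15.5,"dz": -7.2,"roll": -0.36},{"dx": -25,"dy": -15.5,"dz": -8.3,"roll": -0.42},{"dx": -28.5,"dy": -15.5,"dz": -9.5,"roll": -0.48}])

```text
time_s: 5.03
tcp_pos: [0.5739, 0.0515, 0.2191]
tool_rot: [0.558, -0.557, 0.434, -0.436]
ft_force: [1.0, -0.0, -3.3]
gripper_width: 0.009
```

```bash
python3 - <<'E'
from h import *
st=manip.get_state(); print(st['tcp_pos'],st['ft_force'],st['torque'],st['gripper_width'])
plan([0.56,0.15,0.23],3.4195-np.pi/2)
E
```

```text
[0.5739 0.0515 0.2191] [ 1.0474 -0.0148 -3.326 ] [ 0.0379 -0.0861  0.0323] 0.008954977494612635
shift cm [-9.89 -1.11  1.05] from [0.5739 0.0515 0.2191]
roll 3.109289989598921 or -0.032302663990872116 j7 -1.625817309269586
```

```bash
python3 - <<'E'
from h import *
c,im=shot('wrist','w4.png')
w=manip.cut_out('wrist','well'); s=manip.cut_out('wrist','strainer')
print([(x['p'],x['mask'].sum()) for x in w],[(x['p'],x['mask'].sum()) for x in s])
r=manip.landmark_of('wrist','catch_knob'); print(r)
if r: print(onz(c,r[0]['location'],.0685))
r=manip.landmark_of('wrist','well'); print(r)
if r: print(onz(c,r[0]['location'],0))
im=im[:,:,::-1].copy()
if w: cv2.drawContours(im,cv2.findContours(w[0]['mask'].astype(np.uint8),0,2)[0],-1,(0,0,255),1)
if s: cv2.drawContours(im,cv2.findContours(s[0]['mask'].astype(np.uint8),0,2)[0],-1,(0,255,0),1)
cv2.imwrite('pics/w4b.png',cv2.resize(im,(800,600)))
E
```

```text
[] [(0.85, np.int64(11787))]
[{'location': [113.1, 30.8], 'p': 0.57}]
[0.5982 0.3053 0.0685]
[{'location': [163.2, 135.6], 'p': 0.9}]
[0.5602 0.2342 0.    ]
```

View pics/w4b.png

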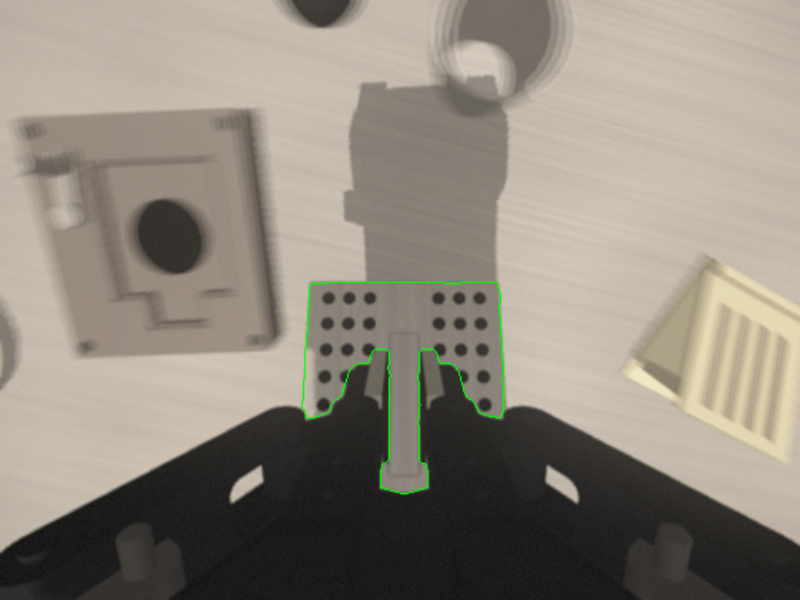

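```bash
cat > f2.py <<'E'
from h import *
im=cv2.imread('pics/w4.png'); c=cam('wrist'); T,p=tool()
g=p+T[:,1]*-manip.grip_depth
xd=-T[:,2]; yaw=np.arctan2(xd[1],xd[0])   # strainer x = -tool z
print('grasp',g,'strainer yaw',yaw)
for td in (0,10,20,25,30,35):
    P=pose([0,0,0,yaw],np.radians(td)); o=g-P[0]@[0,0,.044]
    print(td,(proj(c,np.array([[-.053,.042,.010],[-.053,-.042,.010],[-.053,.042,0],[-.022,0,.054],[.022,0,.054]])@P[0].T+o)*800/560).round(0).tolist())
gr=cv2.cvtColor(cv2.GaussianBlur(im,(0,0),1.5),cv2.COLOR_BGR2GRAY).astype(np.float32)
G=np.hypot(cv2.Sobel(gr,5,1,0),cv2.Sobel(gr,5,0,1)); G=np.minimum(G,60)
def loop(q,z): q=np.array(q,float); n=len(q); return np.vstack([np.c_[np.linspace(q[i],q[(i+1)%n],60),np.full(60,z)] for i in range(n)])/1000
pk=lambda e:[[-55-e,-44-e],[44+e,-44-e],[44+e,-20-e],[69+e,-20-e],[69+e,20+e],[44+e,20+e],[44+e,44+e],[-55-e,44+e]]
M=np.vstack([loop(pk(2),40),loop(pk(2),38),loop([[-90,-90],[95,-90],[95,70],[-90,70]],40)])
def sc(v):
    uv=proj(c,M@pose([v[0],v[1],0,v[2]])[0].T+[v[0],v[1],0]).astype(np.float32)
    return -cv2.remap(G,uv[:,0].reshape(-1,1),uv[:,1].reshape(-1,1),1).mean()
b=None
for dx in np.arange(-.006,.0061,.002):
  for dy in np.arange(-.006,.0061,.002):
    for da in np.arange(-.03,.031,.015):
      v=np.array([.5605+dx,.2335+dy,3.4195+da]); s=sc(v)
      if b is None or s<b[1]: b=(v,s)
r=minimize(sc,b[0],method='Nelder-Mead',options=dict(initial_simplex=b[0]+np.vstack([np.zeros(3),np.diag([.001,.001,.01])])))
print('edge fit',b,r.x,r.fun)
v=r.x; big=cv2.resize(im,None,fx=3,fy=3,interpolation=cv2.INTER_CUBIC)
for L,col in ((loop(pk(2),40),(0,0,255)),(loop([[-90,-90],[95,-90],[95,70],[-90,70]],40),(0,255,0))):
    uv=proj(c,L@pose([0,0,0,v[2]])[0].T+[v[0],v[1],0]); cv2.polylines(big,[np.round((uv+.5)*3).astype(np.int32)],True,col,1)
k=pose([0,0,0,v[2]])[0]@[-.054,-.062,.0685]+[v[0],v[1],0]; print('knob',k); u=(proj(c,k)[0]+.5)*3; cv2.circle(big,(int(u[0]),int(u[1])),3,(255,0,0),-1)
cv2.imwrite('pics/w4c.png',big[200:800,0:620])
E
python3 f2.py
```

```text
grasp [0.5743 0.0494 0.2376] strainer yaw -2.899357685606024
0 [[515.0, 228.0], [292.0, 228.0], [509.0, 225.0], [404.0, 348.0], [404.0, 476.0]]
10 [[508.0, 243.0], [299.0, 243.0], [503.0, 244.0], [404.0, 338.0], [404.0, 478.0]]
20 [[503.0, 260.0], [304.0, 260.0], [498.0, 264.0], [404.0, 332.0], [404.0, 478.0]]
25 [[501.0, 269.0], [307.0, 269.0], [496.0, 274.0], [404.0, 329.0], [404.0, 476.0]]
30 [[499.0, 278.0], [309.0, 279.0], [494.0, 285.0], [404.0, 328.0], [405.0, 474.0]]
35 [[497.0, 288.0], [310.0, 288.0], [492.0, 296.0], [404.0, 326.0], [405.0, 472.0]]
edge fit (array([0.5585, 0.2375, 3.4195]), np.float32(-29.922377)) [0.558  0.2368 3.4194] -30.5455265045166
knob [0.593  0.3112 0.0685]
```

View pics/w4c.png

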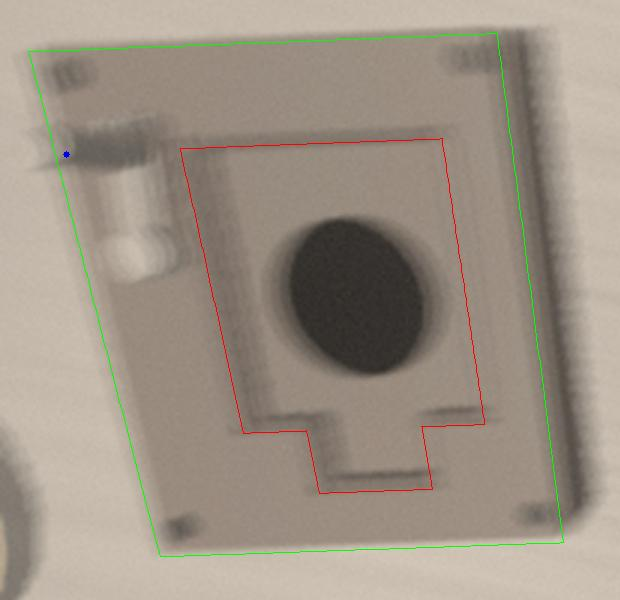

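```bash
python3 - <<'E'
from h import *
print(manip.get_state()['dq'],manip.get_state()['tcp_pos']); shot('wrist','w4.png'); 
r=manip.landmark_of('wrist','catch_knob'); c=cam('wrist'); print(onz(c,r[0]['location'],.0685) if r else r)
r=manip.landmark_of('wrist','well'); print(onz(c,r[0]['location'],0) if r else r, manip.get_state()['tcp_pos'],manip.get_state()['time_s'])
E
python3 f2.py | tail -2
```

```text
[ 0.0218  0.0024  0.0108 -0.0011  0.0003 -0.0024 -0.001 ] [0.5743 0.0494 0.2189]
[0.5965 0.3057 0.0685]
[0.5623 0.2365 0.    ] [0.5744 0.0485 0.2187] 5.4333
edge fit (array([0.5605, 0.2295, 3.4195]), np.float32(-40.38144)) [0.5606 0.2298 3.4154] -40.67898178100586
knob [0.5958 0.3041 0.0685]
```

View pics/w4c.png

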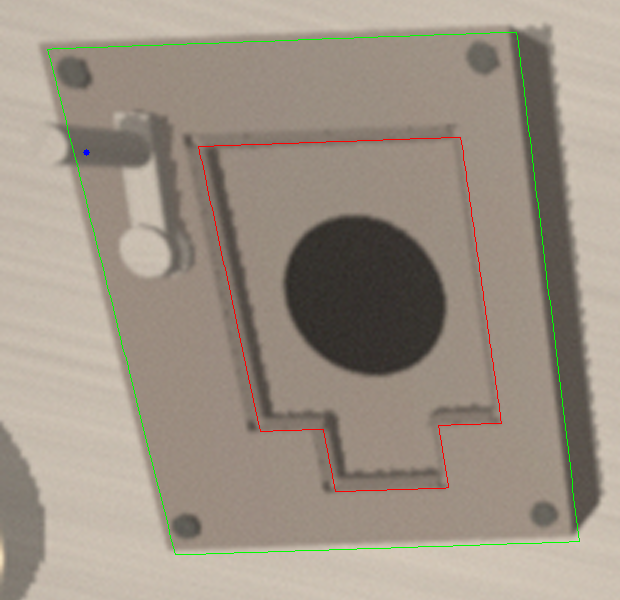

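```bash
python3 - <<'E'
from h import *
c=cam('scene')
for t in ['spoon','beaker','puck','mug','plate']:
    r=manip.cut_out('scene',t)
    if r:
        ij=np.argwhere(r[0]['mask']); P=np.array([onz(c,x,0)[:2] for x in ij]); print(t,round(r[0]['p'],2),P.min(0),P.max(0))
print(cv2.perspectiveTransform if 0 else '', [onz(c,(r*.7,q*.7),0)[:2] for r,q in ((250,430),(315,424))])
E
```

```text
spoon 0.66 [ 0.3714 -0.0515] [0.5625 0.042 ]
beaker 0.97 [ 0.6559 -0.0328] [0.7624 0.0522]
puck 0.93 [0.7286 0.1194] [0.8023 0.1899]
mug 0.64 [0.5346 0.4094] [0.6549 0.528 ]
plate 0.75 [0.3344 0.3755] [0.4712 0.5157]
 [array([ 0.381 , -0.0451]), array([0.5562, 0.0277])]
```

>>> servo_tool(steps=[{"dx": 3,"dy": 0,"dz": 0,"roll": 0},{"dx": 6,"dy": 0,"dz": -0.2,"roll": 0},{"dx": 9,"dy": 1,"dz": -0.3,"roll": 0},{"dx": 12,"dy": 3,"dz": -0.4,"roll": 0},{"dx": 14,"dy": 6,"dz": -0.5,"roll": 0},{"dx": 15,"dy": 9,"dz": -0.5,"roll": 0},{"dx": 15.5,"dy": 11,"dz": -0.5,"roll": 0},{"dx": 15.5,"dy": 12.5,"dz": -0.5,"roll": 0},{"dx": 15.5,"dy": 12.9,"dz": -0.5,"roll": 0},{"dx": 15.5,"dy": 12.9,"dz": -0.5,"roll": 0}], grip_force=20)

```text
time_s: 6.52
tcp_pos: [0.6066, -0.1024, 0.0892]
tool_rot: [-0.557, 0.557, -0.435, 0.437]
ft_force: [0.1, 1.0, -1.4]
gripper_width: 0.0093
```

>>> servo_tool(steps=[{"dx": 0,"dy": 2,"dz": 0,"roll": 0},{"dx": 0,"dy": 3.5,"dz": 0,"roll": 0},{"dx": 0,"dy": 4.3,"dz": 0,"roll": 0},{"dx": 0,"dy": 4.6,"dz": -0.5,"roll": 0},{"dx": 0,"dy": 4.9,"dz": -1.1,"roll": 0},{"dx": 0,"dy": 5.2,"dz": -1.6,"roll": 0},{"dx": 0,"dy": 5.6,"dz": -2.1,"roll": 0},{"dx": 0,"dy": 6.0,"dz": -2.5,"roll": 0},{"dx": 0,"dy": 6.4,"dz": -2.9,"roll": 0},{"dx": 0,"dy": 6.4,"dz": -2.9,"roll": 0}])

```text
time_s: 7.35
tcp_pos: [0.5783, -0.1095, 0.0256]
tool_rot: [0.557, -0.557, 0.435, -0.437]
ft_force: [-2.4, 0.6, 6.0]
gripper_width: 0.0094
```

>>> servo_tool(steps=[{"dx": 0,"dy": 0,"dz": 0,"roll": 0},{"dx": 0,"dy": 0,"dz": 0,"roll": 0},{"dx": 0,"dy": 0,"dz": 0,"roll": 0}], claw=2.5)

```text
time_s: 7.6
tcp_pos: [0.5783, -0.1096, 0.026]
tool_rot: [-0.557, 0.557, -0.435, 0.437]
ft_force: [0.9, 0.2, 0.1]
gripper_width: 0.025
```

```bash
python3 - <<'E'
from h import *
c,im=shot('wrist','w5.png'); T,p=tool(); print(p,manip.get_state()['ft_force'],manip.get_state()['dq'].round(3))
xd=-T[:,2]; v=[*(p[:2]),0,np.arctan2(xd[1],xd[0])]; print(v)
s=manip.cut_out('wrist','strainer'); m=s[0]['mask'].astype(np.uint8)
im=im[:,:,::-1].copy()
cv2.drawContours(im,cv2.findContours(m,0,2)[0],-1,(0,255,0),1)
for b in STR: 
    cv2.drawContours(im,cv2.findContours(sil(c,[b],pose(v),1),0,2)[0],-1,(0,0,255),1)
cv2.imwrite('pics/w5b.png',cv2.resize(im,(800,600)))
E
```

```text
[ 0.5783 -0.1096  0.0259] [-0.5182 -0.3106 -0.5826] [ 0.001  0.004 -0.001 -0.     0.    -0.003 -0.   ]
[np.float64(0.5783445082235956), np.float64(-0.10959910472734873), 0, np.float64(-2.8996897091197624)]
```

View pics/w5b.png

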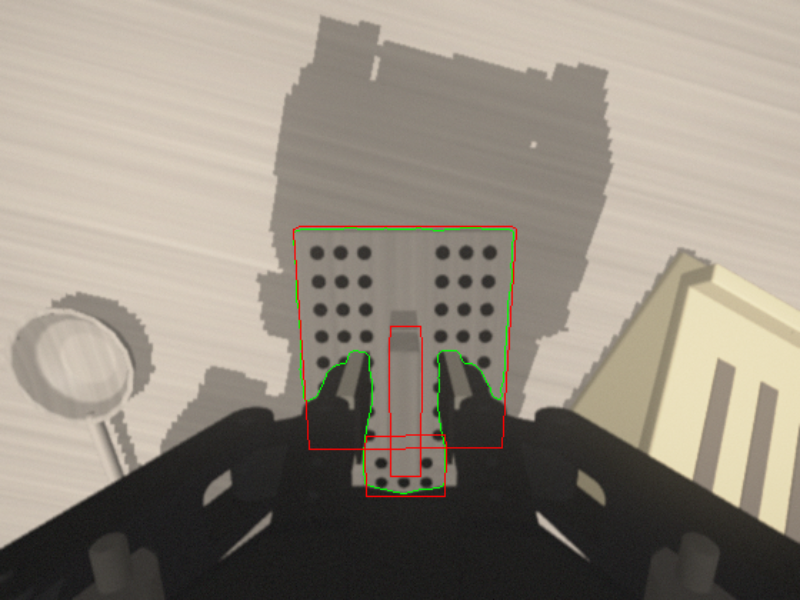

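>>> servo_tool(steps=[{"dx": 0,"dy": 0,"dz": 0,"roll": 0},{"dx": 0,"dy": 0,"dz": 0,"roll": 0},{"dx": 0,"dy": 0,"dz": 0,"roll": 0},{"dx": 0,"dy": 0,"dz": 0,"roll": 0},{"dx": 0,"dy": -2,"dz": 0,"roll": 0},{"dx": 0,"dy": -6,"dz": 0,"roll": 0},{"dx": 0,"dy": -10,"dz": 0,"roll": 0},{"dx": 0,"dy": -14,"dz": 0,"roll": 0},{"dx": -2,"dy": -17,"dz": 0.4,"roll": 0},{"dx": -5,"dy": -17.5,"dz": 1,"roll": 0},{"dx": -9,"dy": -17.5,"dz": 1.8,"roll": 0},{"dx": -13,"dy": -17.5,"dz": 2.6,"roll": 0}], claw=0, grip_force=60)

```text
time_s: 8.7
tcp_pos: [0.5719, 0.0239, 0.2012]
tool_rot: [0.556, -0.556, 0.435, -0.438]
ft_force: [1.1, -0.1, -4.4]
gripper_width: 0.0091
```

```bash
python3 - <<'E'
from h import *
st=manip.get_state(); print(st['ft_force'],st['gripper_width']); plan([0.561,0.2325,0.16],3.417-np.pi/2)
E
```

```text
[ 1.0596 -0.1394 -4.4351] 0.00912479179314023
shift cm [-20.53   4.08   3.89] from [0.5719 0.0239 0.2012]
roll 3.106162816731637 or -0.03542983685815626 j7 -1.5893314302025128
```

>>> servo_tool(steps=[{"dx": -4,"dy": 0,"dz": 0.7,"roll": 0},{"dx": -8,"dy": 0,"dz": 1.5,"roll": 0},{"dx": -12,"dy": 0,"dz": 2.3,"roll": -0.01},{"dx": -15,"dy": 1,"dz": 2.9,"roll": -0.02},{"dx": -18,"dy": 2,"dz": 3.4,"roll": -0.035},{"dx": -20,"dy": 3,"dz": 3.9,"roll": -0.035},{"dx": -20.5,"dy": 4,"dz": 3.9,"roll": -0.035},{"dx": -20.5,"dy": 4,"dz": 3.9,"roll": -0.035},{"dx": -20.5,"dy": 4,"dz": 3.9,"roll": -0.035},{"dx": -20.5,"dy": 4,"dz": 3.9,"roll": -0.035}])

```text
time_s: 9.53
tcp_pos: [0.5617, 0.2308, 0.1612]
tool_rot: [0.563, -0.563, 0.426, -0.429]
ft_force: [-0.3, -0.1, -0.7]
gripper_width: 0.0087
```

```bash
cat > f3.py <<'E'
from h import *
c,im=shot('wrist','w6.png'); T,p=tool(); xd=-T[:,2]; ys=np.arctan2(xd[1],xd[0])
print(p,manip.get_state()['dq'].round(3),manip.get_state()['ft_force'])
w=manip.cut_out('wrist','well'); k=manip.landmark_of('wrist','catch_knob'); print([x['p'] for x in w],k)
if k: print('knob',onz(c,k[0]['location'],.0685))
held=[p[0],p[1],p[2]+.0187-.044,ys]
big=cv2.resize(im[:,:,::-1],None,fx=2,fy=2,interpolation=cv2.INTER_CUBIC)
# visible well mask: fit outline (far side of well) against network mask, held strainer / gripper area ignored
if w and w[0]['mask'].sum()>3000:
    m=w[0]['mask'].astype(np.uint8); ign=cv2.dilate(sil(c,STR,pose(held),1),np.ones((9,9)))>0
    ign[int(.62*420):]=True
    def cost(v):
        s=sil(c,WELL,pose([v[0],v[1],0,v[2]]),1).astype(bool)&~ign; mm=m.astype(bool)&~ign; mm2=cv2.morphologyEx(mm.astype(np.uint8),cv2.MORPH_CLOSE,np.ones((15,15))).astype(bool)&~ign
        return (s^mm2).sum()/mm2.sum()
    best=min((minimize(cost,[.561+a,.2325+b,3.417],method='Nelder-Mead',options=dict(initial_simplex=np.array([.561+a,.2325+b,3.417])+np.vstack([np.zeros(3),np.diag([.004,.004,.03])]))) for a in (-.003,0,.003) for b in (-.003,0,.003)),key=lambda r:r.fun)
    print('well mask fit',best.x,best.fun)
    cv2.drawContours(big,cv2.findContours(cv2.resize(m,None,fx=2,fy=2),0,2)[0],-1,(0,255,255),1)
v=[.561,.2325,0,3.417]
for L,col in (([[-90,-90],[95,-90],[95,70],[-90,70]],(0,255,0)),([[-59,-48],[48,-48],[48,48],[-59,48]],(0,0,255))):
    P=np.c_[np.array(L),np.full(4,40)]/1000; uv=proj(c,P@pose(v)[0].T+np.array(v[:3])); cv2.polylines(big,[np.round((uv+.5)*2).astype(np.int32)],True,col,1)
cv2.imwrite('pics/w6b.png',big[0:600,160:960])
E
python3 f3.py
```

```text
[0.5618 0.2308 0.1614] [ 0.001 -0.003 -0.003 -0.002 -0.002 -0.001 -0.002] [ 0.2599 -0.2784 -2.1004]
[0.85, 0.27] [{'location': [151.5, 202.2], 'p': 0.8}]
knob [0.5951 0.3062 0.0685]
well mask fit [0.5614 0.2339 3.4173] 0.013280562884784521
```

View pics/w6b.png

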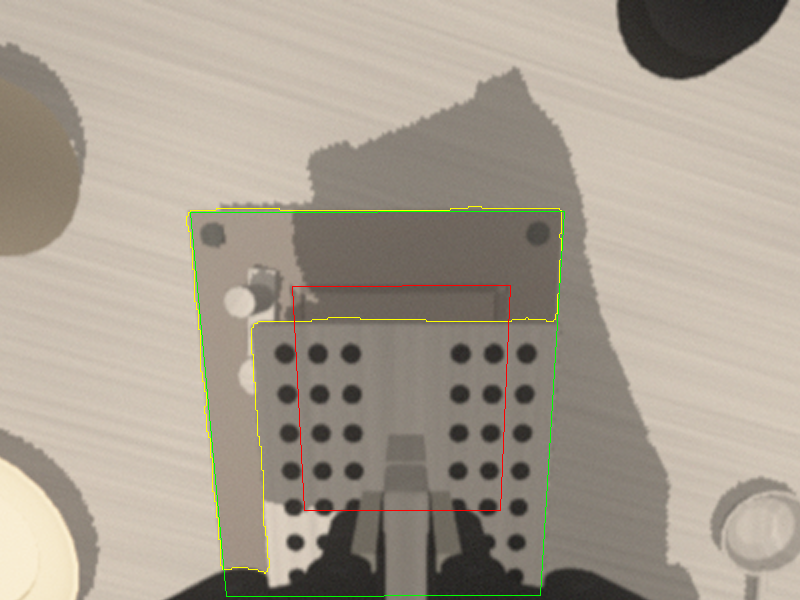

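```bash
python3 - <<'E'
from h import *
plan([0.5613,0.2333,0.07],3.4173-np.pi/2)
c=cam('wrist'); T,p=tool(); xd=-T[:,2]; ys=np.arctan2(xd[1],xd[0])
P=pose([p[0],p[1],p[2]-.0257,ys]); print('pred tail corners px',proj(c,np.array([[-.053,.042,.01],[-.053,-.042,.01]])@P[0].T+P[1]))
m=manip.cut_out('wrist','strainer')[0]['mask']; r=np.where(m.any(1))[0][:12]; print('mask top rows',[(i,np.where(m[i])[0].min(),np.where(m[i])[0].max()) for i in r[::3]])
E
```

```text
shift cm [-0.25  9.15 -0.02] from [0.5618 0.2312 0.1615]
roll 3.139262814496359 or -0.002329839093434316 j7 -1.9327277740788913
pred tail corners px [[360.5914 159.1725]
 [204.7967 159.3104]]
mask top rows [(np.int64(159), np.int64(221), np.int64(335)), (np.int64(162), np.int64(207), np.int64(358)), (np.int64(165), np.int64(206), np.int64(359)), (np.int64(168), np.int64(206), np.int64(360))]
```

>>> servo_tool(steps=[{"dx": -0.25,"dy": 2,"dz": 0,"roll": 0},{"dx": -0.25,"dy": 4,"dz": 0,"roll": 0},{"dx": -0.25,"dy": 6,"dz": 0,"roll": 0},{"dx": -0.25,"dy": 7.5,"dz": 0,"roll": 0},{"dx": -0.25,"dy": 8.5,"dz": 0,"roll": 0},{"dx": -0.25,"dy": 9,"dz": 0,"roll": 0},{"dx": -0.25,"dy": 9,"dz": 0,"roll": 0},{"dx": -0.25,"dy": 9,"dz": 0,"roll": 0}], grip_force=30)

```text
time_s: 10.4
tcp_pos: [0.5617, 0.2337, 0.072]
tool_rot: [0.564, -0.563, 0.426, -0.429]
ft_force: [-0.5, 0.1, -1.5]
gripper_width: 0.009
```

```bash
python3 - <<'E'
from h import *
plan([0.5613,0.2333,0.056],3.4173-np.pi/2); print(manip.get_state()['ft_force'])
E
```

```text
shift cm [ 0.02  1.6  -0.06] from [0.5617 0.2337 0.072 ]
roll 3.139294862764134 or -0.002297790825659174 j7 -1.97132500893152
[-0.4524  0.1147 -1.4707]
```

>>> servo_tool(steps=[{"dx": 0,"dy": 0.3,"dz": -0.03,"roll": 0},{"dx": 0,"dy": 0.5,"dz": -0.03,"roll": 0},{"dx": 0,"dy": 0.7,"dz": -0.03,"roll": 0},{"dx": 0,"dy": 0.9,"dz": -0.03,"roll": 0},{"dx": 0,"dy": 1.1,"dz": -0.03,"roll": 0},{"dx": 0,"dy": 1.25,"dz": -0.03,"roll": 0},{"dx": 0,"dy": 1.4,"dz": -0.03,"roll": 0},{"dx": 0,"dy": 1.55,"dz": -0.03,"roll": 0},{"dx": 0,"dy": 1.65,"dz": -0.03,"roll": 0},{"dx": 0,"dy": 1.65,"dz": -0.03,"roll": 0}])

```text
time_s: 11.23
tcp_pos: [0.5616, 0.2335, 0.056]
tool_rot: [0.564, -0.563, 0.426, -0.429]
ft_force: [-3.7, -2.0, 7.6]
gripper_width: 0.0091
```

>>> servo_tool(steps=[{"dx": 0,"dy": 0,"dz": 0,"roll": 0},{"dx": 0,"dy": 0,"dz": 0,"roll": 0},{"dx": 0,"dy": 0,"dz": 0,"roll": 0},{"dx": 0,"dy": -1,"dz": 0,"roll": 0},{"dx": 0,"dy": -3,"dz": 0,"roll": 0},{"dx": 0,"dy": -6,"dz": 0,"roll": 0},{"dx": 0,"dy": -9,"dz": 0,"roll": 0},{"dx": 0,"dy": -10,"dz": 0,"roll": 0},{"dx": 0,"dy": -10,"dz": 0,"roll": 0},{"dx": 0,"dy": -10,"dz": 0,"roll": 0}], claw=2.5)

```text
time_s: 12.07
tcp_pos: [0.5613, 0.2337, 0.1566]
tool_rot: [0.564, -0.562, 0.425, -0.429]
ft_force: [0.1, -0.9, -1.0]
gripper_width: 0.0249
```

```bash
python3 - <<'E'
from h import *
c,im=shot('wrist','w7.png'); print(manip.get_state()['tcp_pos'],manip.get_state()['dq'].round(3))
s=manip.cut_out('wrist','strainer'); m=s[0]['mask'].astype(np.uint8)
ij=np.argwhere(m); print(s[0]['p'],ij.min(0),ij.max(0))
k=manip.landmark_of('wrist','catch_knob'); print(k); 
if k: print('knob',onz(c,k[0]['location'],.0685))
ring=lambda L,z:np.c_[np.array(L,float),np.full(len(L),z)]/1000
O=[[-53,-42],[42,-42],[42,-18],[67,-18],[67,18],[42,18],[42,42],[-53,42]]
big=cv2.resize(im[:,:,::-1],None,fx=2,fy=2,interpolation=cv2.INTER_CUBIC)
v=[.5616,.2335,.03,3.4173]; uv=proj(c,ring(O,10)@pose(v)[0].T+np.array(v[:3])); print(uv.round(1).tolist())
cv2.polylines(big,[np.round((uv+.5)*2).astype(np.int32)],True,(0,0,255),1)
cv2.imwrite('pics/w7b.png',big[100:700,160:960])
E
```

```text
[0.5609 0.2335 0.1557] [-0.001  0.018  0.001  0.007  0.001 -0.001 -0.001]
0.73 [149 234] [275 330]
[{'location': [150.4, 206.8], 'p': 0.7}]
knob [0.5973 0.305  0.0685]
[[234.5, 149.5], [239.0, 250.8], [264.1, 250.7], [264.6, 274.4], [301.3, 274.3], [301.6, 250.5], [326.7, 250.4], [330.6, 149.2]]
```

View pics/w7b.png

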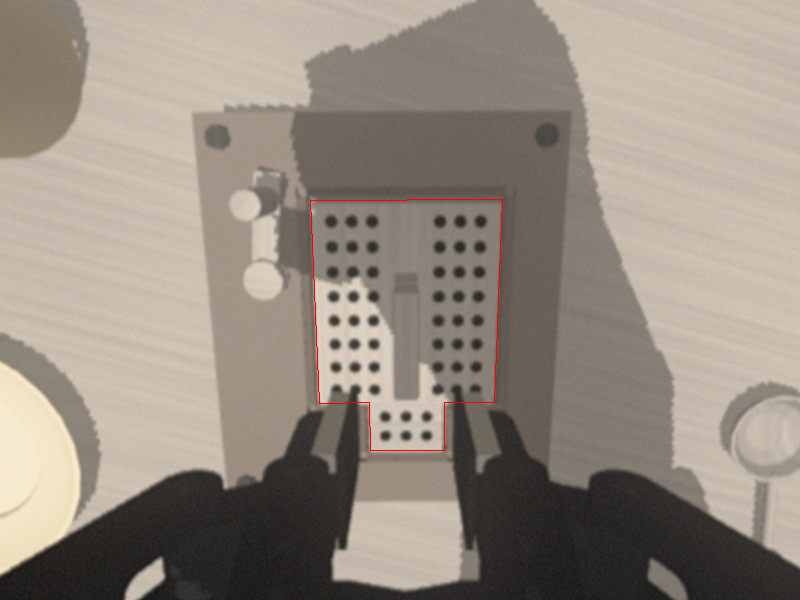

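>>> servo_tool(steps=[{"dx": 0,"dy": 0,"dz": 0,"roll": -0.12},{"dx": 0,"dy": 0,"dz": 0,"roll": -0.24},{"dx": 0,"dy": 0,"dz": 0,"roll": -0.36},{"dx": 0,"dy": 0,"dz": 0,"roll": -0.48},{"dx": 0,"dy": 0,"dz": 0,"roll": -0.6},{"dx": 0,"dy": 0,"dz": 0,"roll": -0.72},{"dx": 0,"dy": 0,"dz": 0,"roll": -0.84},{"dx": 0,"dy": 0,"dz": 0,"roll": -0.96},{"dx": 0,"dy": 0,"dz": 0,"roll": -1.08},{"dx": 0,"dy": 0,"dz": 0,"roll": -1.2},{"dx": 0,"dy": 0,"dz": 0,"roll": -1.32},{"dx": 0,"dy": 0,"dz": 0,"roll": -1.44}], claw=3)

```text
time_s: 13.22
tcp_pos: [0.5602, 0.2333, 0.154]
tool_rot: [-0.704, 0.706, 0.053, -0.052]
ft_force: [0.6, -1.0, 0.3]
gripper_width: 0.0301
```

>>> servo_tool(steps=[{"dx": 0,"dy": 0,"dz": 0,"roll": -0.12},{"dx": 0,"dy": 0,"dz": 0,"roll": -0.24},{"dx": 0,"dy": 0,"dz": 0,"roll": -0.36},{"dx": 0,"dy": 0,"dz": 0,"roll": -0.48},{"dx": 0,"dy": 0,"dz": 0,"roll": -0.6},{"dx": 0,"dy": 0,"dz": 0,"roll": -0.72},{"dx": 0,"dy": 0,"dz": 0,"roll": -0.84},{"dx": 0,"dy": 0,"dz": 0,"roll": -0.96},{"dx": 0,"dy": 0,"dz": 0,"roll": -1.08},{"dx": 0,"dy": 0,"dz": 0,"roll": -1.2},{"dx": 0,"dy": 0,"dz": 0,"roll": -1.32},{"dx": 0,"dy": 0,"dz": 0,"roll": -1.44}])

```text
time_s: 14.22
tcp_pos: [0.5598, 0.2332, 0.153]
tool_rot: [0.493, -0.495, -0.505, 0.507]
ft_force: [-0.4, -1.1, -0.4]
gripper_width: 0.03
```

```bash
python3 - <<'E'
from h import *
plan([0.596,0.307,0.10],3.4173-np.pi/2)
E
```

```text
shift cm [ 7.31  5.28 -3.79] from [0.5598 0.2332 0.153 ]
roll -0.25183773238636736 or 2.889754921203426 j7 0.5455669737771444
```

>>> servo_tool(steps=[{"dx": 3,"dy": 0,"dz": -1.5,"roll": -0.1},{"dx": 5.5,"dy": 0,"dz": -3,"roll": -0.2},{"dx": 7.3,"dy": 1,"dz": -3.8,"roll": -0.25},{"dx": 7.3,"dy": 3,"dz": -3.8,"roll": -0.25},{"dx": 7.3,"dy": 4.5,"dz": -3.8,"roll": -0.25},{"dx": 7.3,"dy": 4.8,"dz": -3.8,"roll": -0.25},{"dx": 7.3,"dy": 4.8,"dz": -3.8,"roll": -0.25},{"dx": 7.3,"dy": 4.8,"dz": -3.8,"roll": -0.25}])

```text
time_s: 14.88
tcp_pos: [0.5962, 0.3064, 0.1051]
tool_rot: [0.427, -0.428, -0.563, 0.564]
ft_force: [0.0, -0.0, 1.4]
gripper_width: 0.03
```

```bash
python3 - <<'E'
from h import *
c,im=shot('wrist','w8.png'); T,p=tool(); print(p)
k=manip.landmark_of('wrist','catch_knob'); print(k); 
if k: print('knob',onz(c,k[0]['location'],.0685))
print('pred px knob (col,row)',proj(c,[.596,.307,.0685]))
big=cv2.resize(im[:,:,::-1],None,fx=2,fy=2,interpolation=cv2.INTER_CUBIC)
for q in ([.596,.307,.0685],[.596,.307,.0825]):
    u=(proj(c,q)[0]+.5)*2; cv2.circle(big,(int(u[0]),int(u[1])),3,(0,0,255),-1)
cv2.imwrite('pics/w8b.png',big[100:700,160:960])
plan([0.596,0.307,0.056],3.4173-np.pi/2)
E
```

```text
[0.5964 0.3066 0.1057]
[{'location': [238.5, 281.8], 'p': 0.63}]
knob [0.5973 0.3062 0.0685]
pred px knob (col,row) [[283.538  237.0081]]
shift cm [0.06 4.98 0.04] from [0.5965 0.3067 0.1058]
roll -0.0026328662205948846 or 3.138959787369198 j7 0.7119044680705108
```

View pics/w8b.png

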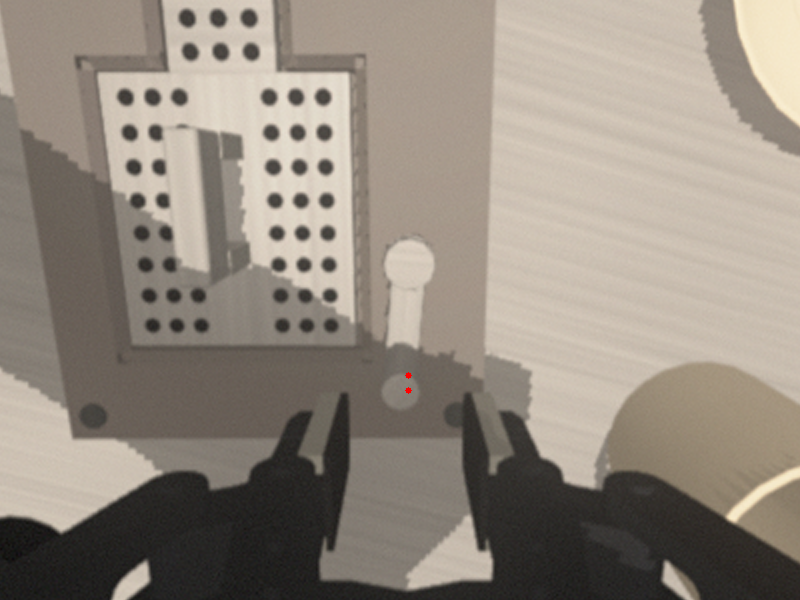

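>>> servo_tool(steps=[{"dx": 0.05,"dy": 2,"dz": 0.05,"roll": 0},{"dx": 0.05,"dy": 4,"dz": 0.05,"roll": 0},{"dx": 0.05,"dy": 4.8,"dz": 0.05,"roll": 0},{"dx": 0.05,"dy": 4.8,"dz": 0.05,"roll": 0},{"dx": 0.05,"dy": 4.8,"dz": 0.05,"roll": 0}])

```text
time_s: 15.4
tcp_pos: [0.5961, 0.3071, 0.0586]
tool_rot: [0.426, -0.428, -0.563, 0.564]
ft_force: [0.3, 0.8, 0.7]
gripper_width: 0.0301
```

>>> servo_tool(steps=[{"dx": 0,"dy": 0,"dz": 0,"roll": 0},{"dx": 0,"dy": 0,"dz": 0,"roll": 0},{"dx": 0,"dy": 0,"dz": 0,"roll": 0},{"dx": 0,"dy": 0,"dz": 0,"roll": 0}], claw=0.9, grip_force=20)

```text
time_s: 15.73
tcp_pos: [0.5969, 0.3074, 0.06]
tool_rot: [-0.426, 0.429, 0.564, -0.563]
ft_force: [1.2, -1.1, 7.3]
gripper_width: 0.0109
```

>>> servo_tool(steps=[{"dx": -0.34,"dy": 0,"dz": 0.02,"roll": 0.1},{"dx": -0.68,"dy": 0,"dz": 0.07,"roll": 0.2},{"dx": -1.0,"dy": 0,"dz": 0.15,"roll": 0.3},{"dx": -1.32,"dy": 0,"dz": 0.27,"roll": 0.4},{"dx": -1.63,"dy": 0,"dz": 0.42,"roll": 0.5},{"dx": -1.92,"dy": 0,"dz": 0.59,"roll": 0.6},{"dx": -2.19,"dy": 0,"dz": 0.8,"roll": 0.7},{"dx": -2.44,"dy": 0,"dz": 1.03,"roll": 0.8},{"dx": -2.44,"dy": 0,"dz": 1.03,"roll": 0.8},{"dx": -2.44,"dy": 0,"dz": 1.03,"roll": 0.8}])

```text
time_s: 16.57
tcp_pos: [0.5934, 0.2809, 0.0602]
tool_rot: [-0.611, 0.614, 0.354, -0.353]
ft_force: [-2.0, -2.7, -2.5]
gripper_width: 0.0109
```

```bash
cat > f4.py <<'E'
from h import *
T,p=tool(); W=pose([0,0,0,3.4173])[0]; l=W.T@(p-[.5613,.2335,0])*1000; print('tcp in well mm',l,'catch angle',np.arctan2(l[1]+62,-(l[0]+20)),'r',np.hypot(l[0]+20,l[1]+62))
x=W.T@T[:,0]; print('tool x in well',x,'ft',manip.get_state()['ft_force'],manip.get_state()['gripper_width'])
for th in (1.0,1.1,1.2,1.3,1.4,1.5,1.57,1.6,1.63):
    q=W@np.array([-20-34*np.cos(th),-62+34*np.sin(th),p[2]*1000])/1000+[.5613,.2335,0]; phi=np.arctan2(-x[0],-x[1]); print(th,(T.T@(q-p)*100).round(2),round(th-phi,3))
E
python3 f4.py
```

```text
tcp in well mm [-43.7379 -36.8445  60.2067] catch angle 0.8143848215796282 r 34.587359407302586
tool x in well [-0.7173 -0.6968 -0.0001] ft [-2.0461 -2.668  -2.4945] 0.010906414359607347
1.0 [-0.63 -0.    0.13] 0.2
1.1 [-0.95 -0.    0.21] 0.3
1.2 [-1.27 -0.    0.33] 0.4
1.3 [-1.58 -0.    0.47] 0.5
1.4 [-1.87 -0.    0.65] 0.6
1.5 [-2.14 -0.    0.86] 0.7
1.57 [-2.32 -0.    1.02] 0.77
1.6 [-2.39 -0.    1.09] 0.8
1.63 [-2.46 -0.    1.16] 0.83
```

>>> servo_tool(steps=[{"dx": -0.32,"dy": 0,"dz": 0.04,"roll": 0.1},{"dx": -0.63,"dy": 0,"dz": 0.13,"roll": 0.2},{"dx": -0.95,"dy": 0,"dz": 0.21,"roll": 0.3},{"dx": -1.27,"dy": 0,"dz": 0.33,"roll": 0.4},{"dx": -1.58,"dy": 0,"dz": 0.47,"roll": 0.5},{"dx": -1.87,"dy": 0,"dz": 0.65,"roll": 0.6},{"dx": -2.14,"dy": 0,"dz": 0.86,"roll": 0.7},{"dx": -2.32,"dy": 0,"dz": 1.02,"roll": 0.77},{"dx": -2.46,"dy": 0,"dz": 1.16,"roll": 0.8},{"dx": -2.46,"dy": 0,"dz": 1.16,"roll": 0.8},{"dx": -2.46,"dy": 0,"dz": 1.16,"roll": 0.8}])

```text
time_s: 17.48
tcp_pos: [0.5724, 0.265, 0.0604]
tool_rot: [-0.701, 0.703, 0.09, -0.086]
ft_force: [8.8, -3.6, -7.4]
gripper_width: 0.0108
```

```bash
python3 f4.py | head -2
```

```text
tcp in well mm [-19.2463 -27.252   60.3677] catch angle 1.5924821650741838 r 34.756162276305
tool x in well [-0.9997  0.0258  0.0047] ft [ 8.8036 -3.5552 -7.3639] 0.010760484774713655
```

>>> servo_tool(steps=[{"dx": 0,"dy": 0,"dz": 0,"roll": 0},{"dx": 0,"dy": 0,"dz": 0,"roll": 0},{"dx": 0,"dy": 0,"dz": 0,"roll": 0},{"dx": 0,"dy": -1,"dz": 0,"roll": 0},{"dx": 0,"dy": -4,"dz": 0,"roll": 0},{"dx": 0,"dy": -8,"dz": 0,"roll": 0},{"dx": 0,"dy": -12,"dz": 0,"roll": 0},{"dx": 0,"dy": -14,"dz": 0,"roll": 0},{"dx": 0,"dy": -14,"dz": 0,"roll": 0},{"dx": 0,"dy": -14,"dz": 0,"roll": 0},{"dx": 0,"dy": -14,"dz": 0,"roll": 0}], claw=2.2)

```text
time_s: 18.4
tcp_pos: [0.5714, 0.2651, 0.2004]
tool_rot: [-0.7, 0.703, 0.09, -0.087]
ft_force: [0.0, 0.1, -0.2]
gripper_width: 0.0221
```

```bash
python3 - <<'E'
from h import *
c,im=shot('wrist','w9.png'); T,p=tool(); print(p,manip.get_state()['dq'].round(3))
W=pose([0,0,0,3.4173])[0]; B=np.array([.5613,.2335,0])
k=manip.landmark_of('wrist','catch_knob')
if k:
    q=onz(c,k[0]['location'],.0685); l=W.T@(q-B)*1000; print('knob well',l,'angle',np.arctan2(l[1]+62,-(l[0]+20)))
s=manip.cut_out('wrist','strainer'); m=s[0]['mask']; ij=np.argwhere(m)
S=sil(c,STR,pose([.5616,.2335,.03,3.4173]),1); ijs=np.argwhere(S); print('strainer bbox',ij.min(0),ij.max(0),'pred',ijs.min(0),ijs.max(0))
big=cv2.resize(im[:,:,::-1],None,fx=2,fy=2,interpolation=cv2.INTER_CUBIC)
cv2.drawContours(big,cv2.findContours(cv2.resize(S,None,fx=2,fy=2,interpolation=0),0,2)[0],-1,(0,0,255),1)
cv2.imwrite('pics/w9b.png',big[0:600,160:960])
E
```

```text
[0.5712 0.265  0.1998] [-0.005  0.01   0.003  0.002  0.001 -0.001 -0.002]
knob well [-19.0457 -25.5645  68.5   ] angle 1.5969828420896126
strainer bbox [182 202] [257 313] pred [181 203] [259 315]
```

Both final checks agree: the catch is at about 1.58 rad, against its stop, and the strainer outline matches its seated pose to within 2 px. The robot is clear, so I'm handing in.

```bash
python3 -c "
from bench import manip
print(manip.close_job())"
```

```text
the job is handed in; nothing more can be done
None
```

The strainer is seated in the well's pocket with the catch swung over to its stop, and the job is handed in. It reported no verdict. The work took about 18.4 s of the 56 s allowed.

- **Moves:** I gripped the strainer by its handle on the stand and set it down flat on free table to take out the 30° lean. I then re-gripped it, lowered it into the pocket by hand, and turned the catch through its arc by the knob.
- **Seating check:** The tool stopped at z 56 mm, which is the seated height, with only about 8 N of contact force. After release, the strainer's outline matched the seated prediction to about 1 px.
- **Final check:** The catch angle measured 1.597 rad from the camera and 1.592 rad from the arm, with about 9 N against the stop. The strainer's outline was within 2 px of the prediction, and the gripper was clear at z 0.20 m with no load.
- **What went wrong:** The first move call was refused because it left out the roll value. One wrist picture was taken while the arm was still moving, so I retook it.
- **Not checked by eye:** The viewer's limit of 12 pictures blocked the last view, so the final check rests on the networks' numbers alone. I did not measure the bystanders again at the end, but I saw no sign of touching any of them.

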